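# Load the spacer rings onto the arbor

## Robot

A 6-joint arm with a two-finger parallel gripper is mounted at the origin on the work surface. World frame = base frame: x ahead of the robot, y to its left, z up, the work surface at z = 0. Lengths are in m, angles in rad, forces in N, time in s.
With the tool pointing down it reaches from about 0.275 to 0.825 m from the base axis. Payload 4.9 kg.
Tool frame: the origin (TCP) lies midway between the tips of the shut fingers; the grasp point (between the pads) lies 19 mm behind it (grip_point_offset is the distance from the TCP to the grasp point, in m); z points along the fingers, y is the line along which they close (so a half turn about z gives the same grasp; the last joint's range is limited). The gripper opens to 85 mm and grips with 20 to 120 N. Pads are 22 mm wide; open, the fingers measure 114 mm over their backs; the gripper's body (76 mm by 85 mm) begins 54 mm behind the grasp point. The pads swing forward as they close: fully open they stand 13 mm farther back than shut.
Start: joints at [1.148, 0.326, -0.193, 1.052, 0, 1.437], TCP at [0.157, 0.527, 0.231] pointing down, gripper open.
Joint ranges: [-2.65, 2.65], [-0.97, 1.79], [-1.3, 1.35], [-1.93, 2.1], [-1.47, 1.37], [-3.14, 3.14]. Speed limits (rad/s): [2.57, 2.57, 3.14, 3.14, 3.14, 3.14].

## Interface

Orientations are given as a rotation vector (axis times angle).
In Python, from cell import * gives the robot as it stands. Calls block until the motion is done:
- movep(position, orientation): joint-space move of the TCP to a pose.
- move_l(position, velocity=0.15, rot=None, until_force=None): straight line of the TCP; rot=None keeps the orientation; velocity is the mean speed in m/s. With until_force (N) it stops when the force on the tool has changed by that much, and returns True; else False.
- set_joints(angles): joint-space move.
- let_go() and grab(newtons=None): open the fingers fully, or close them until they stop; newtons is the grip in N (None keeps the last).
- sleep(seconds).
- ik(position, orientation): joint angles nearest the present ones, or None.
- get_state(): the state.
- grab_frame(name): name is "scene" or "top"; returns a dict with "img" (480x640x3 uint8, red, green, blue), "fx", "fy", "cx", "cy" (pixels), "cam_to_world" (4x4, takes a point from camera to world coordinates). Camera axes: x right, y down, z forward; pixel columns grow to the right and rows downward; lengths in m; the calibration is good to about 2 mm. A picture is of the moment at which its call begins. There is no depth.
A pose or a line that the arm cannot do raises MotionError and nothing moves.
- sign_off(): hands the job in; it is judged then, once.
Trained networks look in the newest picture that a camera, given by its name, has taken for a name from the list of things; names that differ only in an ending like _2 or _b are one class to them, and where a whole thing is asked for, a point or a joint stands for the part that bears it (a point fixed in the world has none). Each returns a list of dicts, best first, with "score" (0 to 1); they miss things now and then, are a little off and sometimes report something else, mostly with a low value. They report only what shows in the picture. A call takes as long as a camera call. They do not tell look-alikes from the thing itself.
- spot_in(camera, name): "centre" ([column, row] in pixels, amid what is visible of it).
- silhouettes(camera, name): "mask" (480x640 bool, what is visible of it) and "centre" ([column, row] in pixels, amid what is visible of it).
- tip_of(camera, name): "centre" ([column, row] in pixels: a listed point, or the origin of a listed thing).
The state is a dict: "clock": time; "q": joint angles; "joint_velocities": joint speeds; "tau": joint torques, N m; "position": TCP position; "eef_rot": TCP orientation; "contact_force": force on the tool from outside, world axes, zero at the start; "wrist_torque": the same for the moment, N m; "finger_gap": opening from 0.0 (shut) to 1.0 (fully open); "grasp_force": force on a finger pad.
Only numpy, scipy, OpenCV 4.12 (cv2) and the standard library are available. Lean on these libraries where they do the work, as an engineer would, in place of code of your own. Each camera call takes 0.05 s, during which the arm holds its last target. There are 200 camera calls.

## Task

Take the arbor from its cradle and slide it, nose first, through all four spacer rings standing in the feed trough, pushing on gently, with a few newtons, until they are closed up tight between its collar and the sprung end stop and you feel the stop begin to give; never force it, for the rings mark easily. Then lift the arbor out with the whole stack on it and lay it back fully home in both saddles of its cradle, the rings still together against the collar and none dropped. Leave the other things on the bench alone.

Things in the scene. Friction and masses are not known exactly. Their poses are not given: they have to be found in the camera images.
- arbor: Aluminium arbor (loading skewer), 257 mm long, about 0.3 kg, level in the cradle. Along its x: square tang 20 x 20 mm from -132 to -8 mm, collar 36 mm diameter from -8 to 0, shaft 17 mm diameter from 0 to 105, bullet nose tapering to 6 mm from 105 to 125. Origin on the axis at the collar's front face; x to the nose, z up; the tang's flats face y and z.
- arbor_grip (a point): Point on the tang's axis at arbor x = -92 mm, axes as the arbor's: the place to grip, across y. Gripped at -80 or nearer the collar, the fingers would run into the open end of the trough before the rings are closed up.
- cradle: Green cradle, base 165 x 70 x 10 mm, two saddles. Origin on the bench under the arbor's collar face; x to the arbor's nose. Rear saddle, x = -30 to -18 mm: slot 24 mm wide for the tang, flared lips, top at 81 mm. Front saddle, x = 87 to 97 mm: 90 degree V notch for the shaft, top at 71 mm.
- cradle_seat (a point): The point on the seated arbor's axis where its origin belongs, 62.2 mm above the bench, axes as the cradle's: fully home is arbor origin at this height, tang in the slot, axes alike; up to 12 mm along x is free.
- trough: Steel V trough (90 degrees), 190 mm long, base 84 mm wide. Origin on the bench under the middle of its open end, where the arbor enters; x along the channel from there. Channel bottom 30 mm, wall tops 55 mm above the bench; the rings' bore line lies at y = 0, 62.2 mm above the bench.
- stop_zone (a point): Fixed point on the bore line 109 mm from the trough's open end, axes as the trough's. The end stop is clamped with its face up to 17 mm either side of it and is not measured: find it by feel. Its rubber-faced plate is sprung: gives at 5 N, takes 9 N at 4 mm, solid there. Plate and the grey cheeks behind have a gap 24 mm wide, open upwards, for the shaft.
- ring_1: Turned aluminium spacer ring, 46 mm outside, bore 19 mm, 16 mm wide, about 56 g, standing on edge in the trough, nearest the open end (centre 14 to 18 mm from it). Origin at its centre, x along the bore, towards the end stop. On the closed-up arbor its centre is at arbor x = 8 mm.
- ring_2: Second ring, the same, next along the trough, a few mm gap between; closed up at arbor x = 24 mm.
- ring_3: Third ring, the same; closed up at arbor x = 40 mm.
- ring_4: Fourth ring, the same, nearest the end stop; closed up at arbor x = 56 mm.
- nut: Bystander: hexagon nut, 35 mm across, 14 mm high, lying near the cradle. Origin under its centre.
- big_ring: Bystander: larger ring lying flat beside the trough, 64 mm outside, 12 mm high; it does not belong on the arbor. Origin under its centre.
- spanner: Bystander: spanner, 190 mm long, lying flat. Origin under its middle, x along it.
- caliper: Bystander: sliding caliper, 220 mm long, 13 mm high, lying flat. Origin under its middle.
- oil_bottle: Bystander: white bottle, 56 mm in diameter, 150 mm high. Origin under its centre.
- brush: Bystander: bench brush, 200 mm long, lying flat. Origin under its middle, x along it.
- tin: Bystander: steel tin, 84 mm in diameter, 90 mm high. Origin under its centre.
Not all that is in view belongs to the job. Leave any black look-alike of the ring_1 alone.

How it is judged:
On the way, in this order (a step that is already met when the one before it is completed fails the run):
1. all four rings are on the arbor in the trough, pressed up tight (last ring within 2 mm of its closed-up place) between collar and end stop, squeezed so that ring_3 presses on ring_4 with at least 4 N (y of ring_1 in the frame of arbor between -0.005 and 0.005 m and z of ring_1 in the frame of arbor between -0.005 and 0.005 m and y of ring_2 in the frame of arbor between -0.005 and 0.005 m and z of ring_2 in the frame of arbor between -0.005 and 0.005 m and y of ring_3 in the frame of arbor between -0.005 and 0.005 m and z of ring_3 in the frame of arbor between -0.005 and 0.005 m and y of ring_4 in the frame of arbor between -0.005 and 0.005 m and z of ring_4 in the frame of arbor between -0.005 and 0.005 m and x of ring_1 in the frame of arbor between 0.004 and 0.01 m and x of ring_4 in the frame of arbor between 0.05 and 0.058 m and z of ring_4 in the frame of trough below 0.075 m and contact force between ring_3 and ring_4 above 4 N), for 0.1 s.
2. the whole stack is lifted clear of the trough on the arbor (every ring's centre above 100 mm) (height (world z) of each of ring_1, ring_2, ring_3, ring_4 above 0.1 m and y of ring_1 in the frame of arbor between -0.005 and 0.005 m and z of ring_1 in the frame of arbor between -0.005 and 0.005 m and y of ring_2 in the frame of arbor between -0.005 and 0.005 m and z of ring_2 in the frame of arbor between -0.005 and 0.005 m and y of ring_3 in the frame of arbor between -0.005 and 0.005 m and z of ring_3 in the frame of arbor between -0.005 and 0.005 m and y of ring_4 in the frame of arbor between -0.005 and 0.005 m and z of ring_4 in the frame of arbor between -0.005 and 0.005 m and x of ring_1 in the frame of arbor between 0.004 and 0.016 m and x of ring_4 in the frame of arbor between 0.05 and 0.064 m), for 0.1 s.
At the end, for the whole second after the job is handed in: All four rings are on the arbor, first and last each within 8 mm of their closed-up places at the collar; the arbor rests in both saddles, within 4 mm across, 3 mm in height, 12 mm along and 0.06 rad of cradle_seat; all at rest (y of ring_1 in the frame of arbor between -0.005 and 0.005 m and z of ring_1 in the frame of arbor between -0.005 and 0.005 m and y of ring_2 in the frame of arbor between -0.005 and 0.005 m and z of ring_2 in the frame of arbor between -0.005 and 0.005 m and y of ring_3 in the frame of arbor between -0.005 and 0.005 m and z of ring_3 in the frame of arbor between -0.005 and 0.005 m and y of ring_4 in the frame of arbor between -0.005 and 0.005 m and z of ring_4 in the frame of arbor between -0.005 and 0.005 m and x of ring_1 in the frame of arbor between 0.004 and 0.016 m and x of ring_4 in the frame of arbor between 0.05 and 0.064 m and x of arbor in the frame of cradle_seat between -0.012 and 0.012 m and y of arbor in the frame of cradle_seat between -0.004 and 0.004 m and z of arbor in the frame of cradle_seat between -0.003 and 0.003 m and angle between the x axis of arbor and the x axis of cradle, either way round below 0.06 rad and linear speed of each of arbor, ring_1, ring_2, ring_3, ring_4 below 0.02 m/s); the robot touches nothing.
It fails at once if the arbor bears on a ring with more than 15 N (contact force between arbor and ring_1 above 15 N or contact force between arbor and ring_2 above 15 N or contact force between arbor and ring_3 above 15 N or contact force between arbor and ring_4 above 15 N).
It fails at once if the rings are squeezed together with more than 15 N (contact force between ring_1 and ring_2 above 15 N or contact force between ring_2 and ring_3 above 15 N or contact force between ring_3 and ring_4 above 15 N).
It fails at once if a ring falls to the bench (height (world z) of any of ring_1, ring_2, ring_3, ring_4 below 0.035 m).
It fails at once if a bystander is moved by more than 20 mm (distance of any of nut, big_ring, spanner, caliper, oil_bottle, brush, tin from where it was at the start of the episode above 0.02 m).
It also fails if it takes over 66 s, if anything falls off the work surface, if the arm or the gripper's body presses on something with over 40 N, if the wrist force passes 120 N, or if a joint passes its speed limit or range.

## Working session

There is one attempt and no reset: what is moved stays moved. The work goes in short steps, each a Python script; the robot and the scene stay as the last script left them, time stands still between calls to the robot, and variables do not carry over. Pictures are saved under pics/ and viewed, at most 10 in all, crops included, and the job is handed in when it is done.

```bash
mkdir -p pics; ls; python3 - <<'E'
from cell import *
import cv2,numpy as np
np.set_printoptions(precision=4,suppress=True)
for c in ("scene","top"):
    f=grab_frame(c); cv2.imwrite(f"pics/{c}0.png",f["img"][:,:,::-1])
    print(c,f["fx"],f["fy"],f["cx"],f["cy"]);print(f["cam_to_world"])
    for n in ["arbor","arbor_grip","cradle","cradle_seat","trough","ring_1","stop_zone"]:
        print(n,[(np.round(d["centre"],1).tolist(),round(d["score"],2)) for d in tip_of(c,n)][:7])
s=get_state();print({k:s[k] for k in("clock","position","eef_rot","contact_force","finger_gap")})
E
```

```text
pics
scene 459.18926492522684 459.18926492522684 322.0805606540479 241.3808810817423
[[-0.8443  0.3875 -0.37    0.8972]
 [ 0.5354  0.6358 -0.5559  0.4734]
 [ 0.0198 -0.6675 -0.7443  0.7623]
 [ 0.      0.      0.      1.    ]]
arbor [([329.9, 190.4], 0.89)]
arbor_grip [([316.9, 167.7], 0.75), ([330.7, 192.2], 0.4)]
cradle []
cradle_seat [([332.5, 194.5], 0.57)]
trough [([334.3, 311.0], 0.79)]
ring_1 [([372.5, 278.0], 0.72), ([345.9, 319.3], 0.69), ([340.7, 307.3], 0.61), ([355.0, 327.4], 0.61), ([282.0, 343.1], 0.56), ([333.4, 301.1], 0.48)]
stop_zone [([357.3, 339.9], 0.58)]
top 475.296282441818 475.296282441818 311.91512585084513 241.17143299521473
[[ 0.0127 -0.9906  0.1361  0.3915]
 [-0.9999 -0.0112  0.0112 -0.0375]
 [-0.0096 -0.1362 -0.9906  1.2191]
 [ 0.      0.      0.      1.    ]]
arbor [([367.7, 282.1], 0.97)]
arbor_grip [([404.7, 291.5], 0.57)]
cradle [([366.3, 281.2], 0.76)]
cradle_seat [([369.8, 280.4], 0.56), ([276.9, 223.5], 0.28)]
trough [([275.2, 225.5], 0.74)]
ring_1 [([268.9, 219.1], 0.63), ([249.8, 217.6], 0.61), ([262.0, 215.9], 0.52), ([266.1, 176.1], 0.5), ([277.3, 260.9], 0.45), ([236.9, 211.9], 0.44)]
stop_zone [([223.8, 211.9], 0.71)]
{'clock': 0.8, 'position': array([0.1566, 0.5273, 0.2313]), 'eef_rot': array([-0.4521, -3.1089, -0.0001]), 'contact_force': array([-0.09  , -0.1287, -0.5229]), 'finger_gap': 1.000517540957668}
```

View pics/scene0.png

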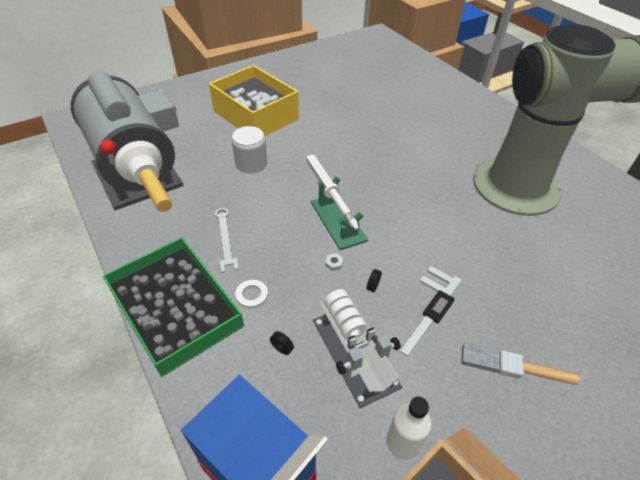

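View pics/top0.png

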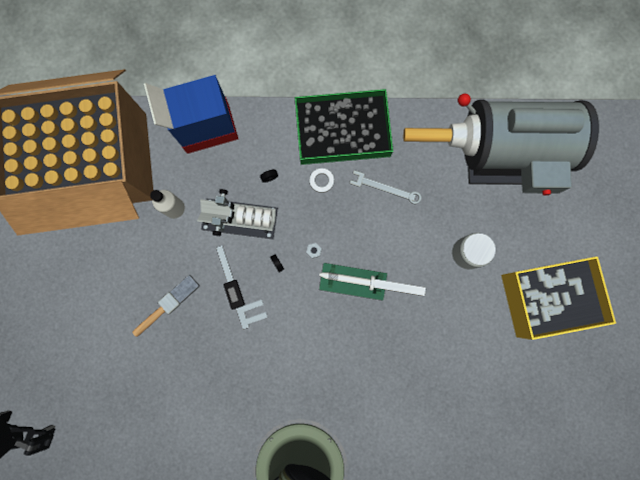

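```bash
python3 - <<'E'
from cell import *
import cv2,numpy as np,pickle
out={}
tiles=[]
for c,(x0,y0) in (("scene",(280,140)),("top",(190,180))):
    f=grab_frame(c); out[c]=f; out[c]["m"]={}
    for n in ["arbor","cradle","trough","ring_1"]:
        r=silhouettes(c,n); out[c]["m"][n]=r
        print(c,n,[(np.round(d["centre"],1).tolist(),round(d["score"],2),int(d["mask"].sum())) for d in r])
for c,(x0,y0,w,h) in (("scene",(300,270,110,140)),("top",(190,180,100,70)),("top",(310,250,125,60))):
    f=out[c];k=5
    im=cv2.resize(f["img"][y0:y0+h,x0:x0+w,::-1],None,fx=k,fy=k,interpolation=cv2.INTER_CUBIC)
    print(im.shape);tiles.append(im)
a=tiles[0][:600]; 
cv2.imwrite("pics/a.png",cv2.resize(tiles[0],None,fx=.85,fy=.85)); 
b=np.zeros((660,625,3),np.uint8);b[:350,:500]=tiles[1];b[355:655]=tiles[2]
cv2.imwrite("pics/b.png",b[:600])
pickle.dump(out,open("obs.pkl","wb"))
E
```

```text
scene arbor [([327.5, 191.2], 0.71, 854)]
scene cradle [([333.8, 221.9], 0.85, 1563), ([333.2, 188.5], 0.49, 875), ([226.4, 241.1], 0.47, 645)]
scene trough [([364.3, 367.0], 0.56, 3050)]
scene ring_1 [([356.5, 328.0], 0.82, 417), ([282.7, 341.5], 0.71, 386), ([344.9, 315.5], 0.61, 294), ([338.1, 304.3], 0.6, 258), ([334.5, 296.1], 0.59, 268), ([372.2, 279.5], 0.47, 220)]
top arbor [([377.7, 286.3], 0.96, 822)]
top cradle [([351.2, 283.4], 0.66, 1183)]
top trough [([233.7, 223.3], 0.82, 1312), ([168.9, 298.5], 0.7, 1008)]
top ring_1 [([267.0, 218.9], 0.65, 146), ([238.8, 213.6], 0.59, 152), ([260.9, 214.3], 0.47, 127), ([267.3, 174.8], 0.46, 180), ([247.7, 217.5], 0.42, 164)]
(700, 550, 3)
(350, 500, 3)
(300, 625, 3)
```

View pics/a.png

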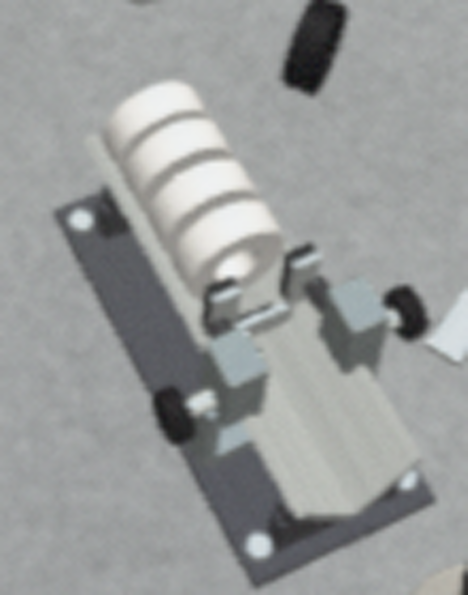

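View pics/b.png

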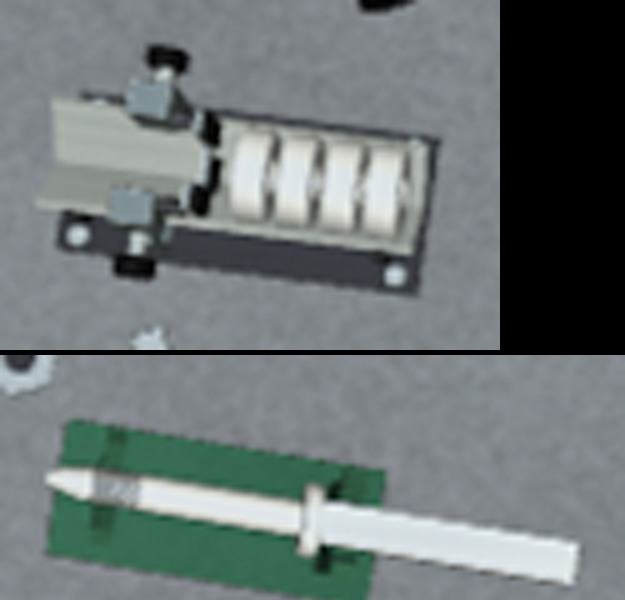

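```bash
cat > fit.py <<'E'
import numpy as np,cv2
from scipy.optimize import minimize
K=4
def proj(f,P):
    T=np.linalg.inv(f["cam_to_world"]);p=P@T[:3,:3].T+T[:3,3]
    return np.c_[f["fx"]*p[:,0]/p[:,2]+f["cx"],f["fy"]*p[:,1]/p[:,2]+f["cy"]]
def cyl(x0,x1,r0,r1=None,n=32):
    r1=r0 if r1 is None else r1
    a=np.arange(n)*2*np.pi/n
    return np.vstack([np.c_[np.full(n,x),r*np.cos(a),r*np.sin(a)] for x,r in((x0,r0),(x1,r1))])
def box(x0,x1,h): return np.array([[x,y,z] for x in(x0,x1) for y in(-h,h) for z in(-h,h)])
ARBOR=[box(-.132,-.008,.01),cyl(-.008,0,.018),cyl(0,.105,.0085),cyl(.105,.125,.0085,.003)]
def rings(c): return [cyl(x-.008,x+.008,.023) for x in c]
def place(parts,x,y,z,yaw,pitch=0):
    c,s=np.cos(yaw),np.sin(yaw);cp,sp=np.cos(pitch),np.sin(pitch)
    R=np.array([[c*cp,-s,-c*sp],[s*cp,c,-s*sp],[sp,0,cp]])  # pitch>0: nose up
    return [p@R.T+[x,y,z] for p in parts]
def render(f,parts,roi):
    x0,y0,w,h=roi;m=np.zeros((h*K,w*K),np.uint8)
    for p in parts:
        q=((proj(f,p)-[x0,y0]+.5)*K-.5)
        cv2.fillConvexPoly(m,np.round(cv2.convexHull(q.astype(np.float32))*16).astype(np.int32),1,shift=4)
    return m
def target(f,roi,a,b):
    x0,y0,w,h=roi;g=f["img"][y0:y0+h,x0:x0+w].min(2).astype(np.float32)
    g=cv2.resize(g,None,fx=K,fy=K,interpolation=cv2.INTER_CUBIC)
    return np.clip((g-a)/(b-a),0,1)
def fit(model,p0,views,step):
    """views: list of (frame,roi,a,b)"""
    T=[target(*v) for v in views]
    cost=lambda p:sum(np.abs(cv2.GaussianBlur(render(v[0],model(p),v[1]).astype(np.float32),(0,0),2)-t).sum() for v,t in zip(views,T))/1000
    p=np.array(p0,float)
    for k in(1,.4,.15):
        S=np.vstack([p]+[p+k*np.eye(len(p))[i]*step[i] for i in range(len(p))])
        r=minimize(cost,p,method="Nelder-Mead",options=dict(initial_simplex=S,maxiter=600,xatol=1e-5,fatol=1e-3));p=r.x
    return p,r.fun
def overlay(f,parts,roi,k=5):
    x0,y0,w,h=roi;im=cv2.resize(f["img"][y0:y0+h,x0:x0+w,::-1],None,fx=k,fy=k,interpolation=cv2.INTER_CUBIC)
    for p in parts:
        q=((proj(f,p)-[x0,y0]+.5)*k-.5);cv2.polylines(im,[np.round(cv2.convexHull(q.astype(np.float32))).astype(np.int32)],True,(0,0,255),1)
    return im
E
cat > m.py <<'E'
from fit import *
import pickle
np.set_printoptions(precision=4,suppress=True)
o=pickle.load(open("obs.pkl","rb"));S,T=o["scene"],o["top"]
ra,rt=(295,145,75,95),(312,262,122,42)
am=lambda p:place(ARBOR,*p)
for vs in([(S,ra,160,215),(T,rt,160,215)],[(S,ra,160,215)],[(T,rt,160,215)]):
  if len(vs)==2:
    pa,c=fit(am,[.452,-.161,.062,1.41],vs,[.01,.01,.01,.05]);print("arbor",pa,c)
    pb,c=fit(lambda p:place(ARBOR,*p),[*pa,0],vs,[.005,.005,.005,.02,.03]);print("arbor+pitch",pb,c)
  else:
    q,c=fit(lambda p:place(ARBOR,p[0],p[1],.0622,p[2]),[*pa[:2],pa[3]],vs,[.01,.01,.05]);print("single z=.0622",q,c)
rs,rr=(315,280,60,65),(228,200,50,32)
for a,b in((195,225),):
  vs=[(S,rs,a,b),(T,rr,a,b)]
  rm=lambda p:place(rings(p[4:]),*p[:4])
  pr,c=fit(rm,[.58,.066,.0622,1.41,.016,.035,.054,.073],vs,[.01,.01,.01,.05]+[.004]*4);print("rings",pr,c)
  for v in vs:
    q,c=fit(lambda p:place(rings(p[3:]),p[0],p[1],.0622,p[2]),[*pr[:2],*pr[3:]],[v],[.01,.01,.05]+[.004]*4);print("single",q,c)
ims=[overlay(S,am(pa),ra),overlay(T,am(pa),rt),overlay(S,rm(pr),rs),overlay(T,rm(pr),rr)]
b=np.zeros((600,800,3),np.uint8)
b[:475,:375]=ims[0];b[:325,380:680]=ims[2];b[330:490,380:630]=ims[3]
i=cv2.resize(ims[1],None,fx=.65,fy=.6);b[480:480+min(i.shape[0],120),:i.shape[1]]=i[:120]
cv2.imwrite("pics/c.png",b)
# base corners of trough on plane z=0.01 guess
for f,px in((S,[(312.9,320.1),(360.7,408.1),(402.4,387.2)]),(T,[(277.6,207.6),(273.6,239),(201.4,229.4)])):
  M=f["cam_to_world"];
  for z in(0.008,):
    for u,v in px:
      d=M[:3,:3]@[(u-f["cx"])/f["fx"],(v-f["cy"])/f["fy"],1];print(M[:3,3]+d*(z-M[2,3])/d[2])
E
time python3 m.py
```

```text
arbor [ 0.4504 -0.1648  0.0688  1.4225] 12.538482666015625
arbor+pitch [ 0.4504 -0.1648  0.0688  1.4225  0.    ] 12.538482666015625
single z=.0622 [ 0.4433 -0.1719  1.3964] 7.912407875061035
single z=.0622 [ 0.4514 -0.1661  1.4193] 4.124626636505127
rings [0.6022 0.081  0.0627 1.528  0.0347 0.0396 0.0481 0.0487] 13.134679794311523
single [0.6006 0.0799 1.5236 0.0303 0.0425 0.0503 0.0508] 8.379389762878418
single [0.6091 0.0803 1.5265 0.0376 0.0391 0.0473 0.0466] 4.169551849365234
[0.6456 0.0716 0.008 ]
[0.6673 0.2589 0.008 ]
[0.5849 0.2673 0.008 ]
[0.6449 0.0666 0.008 ]
[0.5624 0.075  0.008 ]
[0.5854 0.2625 0.008 ]
real	0m9.240s
user	0m8.935s
sys	0m0.735s
```

View pics/c.png

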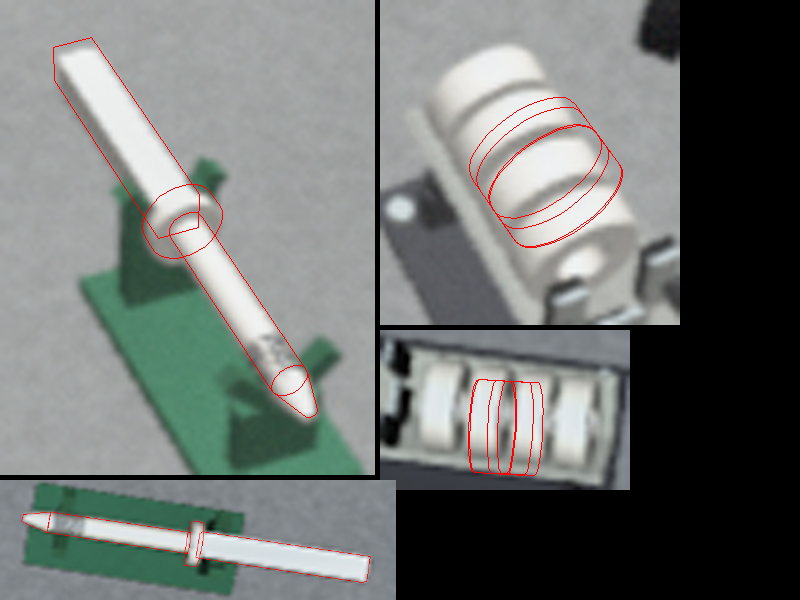

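```bash
cat > m2.py <<'E'
from fit import *
import pickle
np.set_printoptions(precision=4,suppress=True)
o=pickle.load(open("obs.pkl","rb"));S,T=o["scene"],o["top"]
ra,rt=(295,145,75,95),(312,262,122,42)
for a,b in((150,200),(165,190),(180,220)):
  for v in((S,ra,a,b),(T,rt,a,b)):
    q,c=fit(lambda p:place(ARBOR,p[0],p[1],.0622,p[2]),[.45,-.166,1.42],[v],[.006,.006,.04]);print("arbor single",a,b,q,c)
rs,rr=(315,280,60,65),(228,200,50,32)
for a,b in((185,215),(200,230),(215,240)):
  vs=[(S,rs,a,b),(T,rr,a,b)]
  for v in vs:
    q,c=fit(lambda p:place(rings(p[2]+np.array([0,.0195,.039,.0585])+np.r_[0,p[3:]]),.604+p[0],.071,.0622,p[1]),[0,1.455,.016,0,0,0],[v],[.005,.03]+[.002]*4);print("rings single",a,b,q,c)
    if a==200:
      ov=overlay(v[0],place(rings(q[2]+np.array([0,.0195,.039,.0585])+np.r_[0,q[3:]]),.604+q[0],.071,.0622,q[1]),v[1],6)
      cv2.imwrite("pics/o%d.png"%len(ov),ov);print(ov.shape)
print(T["img"][208:224:3,258],T["img"][217,232:280:2].min(1))
E
python3 m2.py; python3 -c "
import cv2,numpy as np,glob
l=[cv2.imread(f) for f in glob.glob('pics/o*.png')];b=np.zeros((400,700,3),np.uint8);x=0
for i in l: b[:i.shape[0],x:x+i.shape[1]]=i[:400];x+=i.shape[1]
cv2.imwrite('pics/d.png',b)"
```

```text
arbor single 150 200 [ 0.4425 -0.1712  1.3914] 21.014793395996094
arbor single 150 200 [ 0.4511 -0.1662  1.4214] 3.400195837020874
arbor single 165 190 [ 0.4453 -0.17    1.4047] 5.037644386291504
arbor single 165 190 [ 0.4513 -0.1661  1.4237] 3.5910160541534424
arbor single 180 220 [ 0.4447 -0.1707  1.4015] 6.180504322052002
arbor single 180 220 [ 0.4511 -0.1656  1.422 ] 5.210211753845215
rings single 185 215 [-0.0043  1.5143  0.0165  0.0245  0.0053 -0.0142] 6.790063381195068
rings single 185 215 [ 0.0033  1.4914  0.0237  0.0036 -0.0064 -0.0015] 4.98709774017334
rings single 200 230 [-0.0104  1.418   0.0179  0.023   0.0035 -0.016 ] 7.697763442993164
(390, 360, 3)
rings single 200 230 [ 0.0032  1.4927  0.0252  0.0085 -0.011  -0.0051] 6.010542392730713
(192, 300, 3)
rings single 215 240 [-0.0108  1.4079  0.0212  0.0179 -0.0016 -0.0211] 9.805529594421387
rings single 215 240 [ 0.0198  2.0979  0.0047  0.0037 -0.0158 -0.0353] 4.439424514770508
[[153 154 150]
 [217 220 212]
 [221 228 229]
 [221 228 231]
 [226 232 231]
 [209 210 203]] [ 13 122 197 225 225 166 171 224 224 223 175 177 225 221 197 188 224 223
 221 188 149 144  90 130]
```

View pics/d.png

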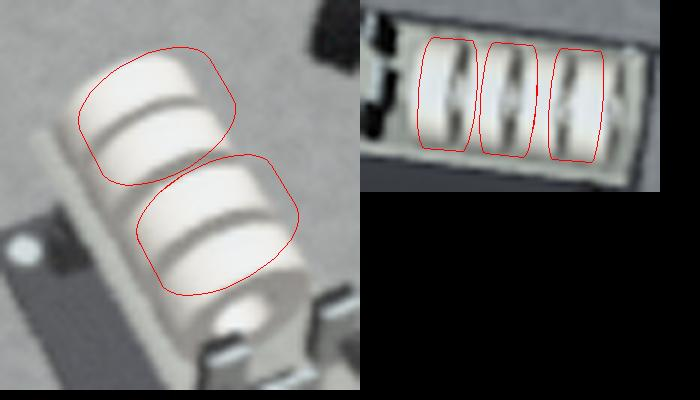

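```bash
cat > m3.py <<'E'
from fit import *
import pickle
np.set_printoptions(precision=4,suppress=True)
o=pickle.load(open("obs.pkl","rb"));S,T=o["scene"],o["top"]
rs,rr=(315,280,60,65),(230,200,44,32)
def trm(p,n=4):  # lateral offset, yaw, x1, spacing ; reference point (.604,.071)
    yaw=p[1]; return place(rings(p[2]+p[3]*np.arange(n)),.604+p[0]*np.sin(yaw),.071-p[0]*np.cos(yaw),.0622,yaw)
ims=[]
for a,b in((180,205),(190,220),(205,225)):
  for v in((S,rs,a,b),(T,rr,a,b)):
    best=min((fit(trm,[d,1.455,x,.0205],[v],[.004,.02,.003,.001]) for d in(-.004,.004) for x in(.012,.018)),key=lambda r:r[1])
    print("rings",a,b,*best)
    if a==190: ims.append(overlay(v[0],trm(best[0]),v[1],6))
b=np.zeros((400,700,3),np.uint8);x=0
for i in ims: b[:i.shape[0],x:x+i.shape[1]]=i;x+=i.shape[1]
cv2.imwrite('pics/d.png',b)
E
python3 m3.py
```

```text
rings 180 205 [-0.0026  1.5207  0.0168  0.0148] 7.806446075439453
rings 180 205 [0.0014 1.4283 0.0239 0.0191] 4.787952899932861
rings 190 220 [-0.0037  1.5333  0.0176  0.0141] 8.291781425476074
rings 190 220 [0.0013 1.4403 0.025  0.0183] 5.538022041320801
rings 205 225 [-0.0041  1.5307  0.0191  0.0135] 8.919571876525879
rings 205 225 [-0.0001  1.4007  0.0268  0.0172] 6.327608585357666
```

View pics/d.png

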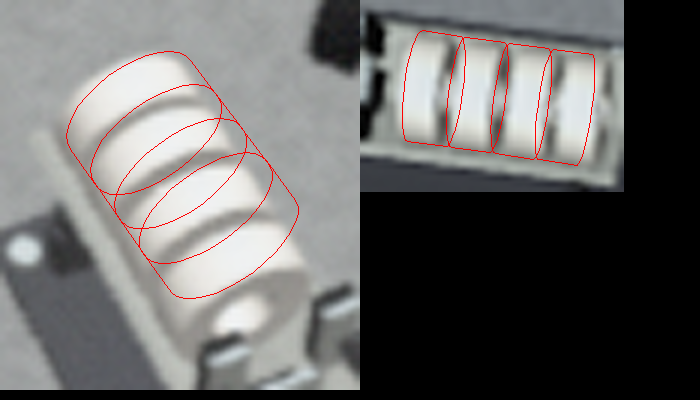

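```bash
cat > h.py <<'E'
from cell import *
import numpy as np,cv2,pickle
from scipy.spatial.transform import Rotation as Ro
np.set_printoptions(precision=4,suppress=True)
FL=1
def rot(yaw,pitch=0,flip=None):
    """tool down; arbor x = FL*tool x; pitch>0 nose up"""
    s=FL if flip is None else flip
    c,sn=np.cos(yaw),np.sin(yaw);x=np.array([c*np.cos(pitch),sn*np.cos(pitch),np.sin(pitch)])*s
    y=np.array([sn,-c,0])*s
    return Ro.from_matrix(np.c_[x,y,np.cross(x,y)]).as_rotvec()
def tcp(origin,yaw,pitch=0,g=.092):
    """TCP for arbor origin at origin, gripped g behind the collar face"""
    ax=np.array([np.cos(yaw)*np.cos(pitch),np.sin(yaw)*np.cos(pitch),np.sin(pitch)])
    zt=Ro.from_rotvec(rot(yaw,pitch)).as_matrix()[:,2]
    return np.asarray(origin)-g*ax+.019*zt
def st():
    s=get_state();print("t%.1f"%s["clock"],"p",s["position"],"F",s["contact_force"],"M",s["wrist_torque"],"gap %.3f gf %.1f"%(s["finger_gap"],s["grasp_force"]));return s
def obs(name):
    o={c:grab_frame(c) for c in("scene","top")};pickle.dump(o,open(name,"wb"));return o
E
python3 - <<'E'
from h import *
import h
A=np.array([.4513,-.166,.0622]);ya=1.4225;B=np.array([.605,.071,.0622]);yb=1.452
ax=np.array([np.cos(yb),np.sin(yb),0])
for f in(1,-1):
    h.FL=f
    for o,y,p in((A+[0,0,.15],ya,0),(A,ya,0),(B-.14*ax,yb,0),(B+.06*ax,yb,0),(B+.06*ax+[0,0,.1],yb,.12)):
        print(f,ik(h.tcp(o,y,p),h.rot(y,p)))
E
```

```text
1 [-0.6764  0.2787 -0.3624  0.9298  0.      1.0427]
1 [-0.6764  0.4622 -0.5405  0.5681  0.      1.0427]
1 [-0.3924  0.5952 -0.2888  0.6868  0.      1.2972]
1 [-0.0573  0.6002 -0.279   0.6916 -0.      1.6323]
1 [-0.1134  0.4936 -0.2081  0.8685  0.12    1.5762]
-1 [-0.6764  0.2787 -0.3624  0.9298  0.     -2.0989]
-1 [-0.6764  0.4622 -0.5405  0.5681  0.     -2.0989]
-1 [-0.3924  0.5952 -0.2888  0.6868 -0.     -1.8444]
-1 [-0.0573  0.6002 -0.279   0.6916 -0.     -1.5093]
-1 [-0.1134  0.4936 -0.2081  0.8685  0.12   -1.5654]
```

```bash
python3 - <<'E'
from h import *
A=np.array([.4513,-.166,.0622]);ya=1.4225
movep(tcp(A+[0,0,.17],ya),rot(ya));s=st()
move_l(tcp(A+[0,0,.03],ya),.15);st()
o=obs("obs_g0.pkl")
im=np.zeros((480,640,3),np.uint8)
a=cv2.resize(o["scene"]["img"][130:250,270:400,::-1],None,fx=3,fy=3);b=cv2.resize(o["top"]["img"][250:330,310:450,::-1],None,fx=4,fy=4)
im=np.zeros((600,800,3),np.uint8);im[:360,:390]=a;im[260:580,240:800]=b
cv2.imwrite("pics/e.png",im)
E
```

```text
t4.2 p [ 0.438  -0.2564  0.2132] F [-0.1227 -0.4703 -0.5606] M [0.0164 0.0018 0.0158] gap 0.997 gf 0.0
t5.3 p [ 0.4383 -0.2574  0.0739] F [ 0.2699 -0.4839 -0.783 ] M [-0.0497  0.0237 -0.0116] gap 1.002 gf 0.0
```

View pics/e.png

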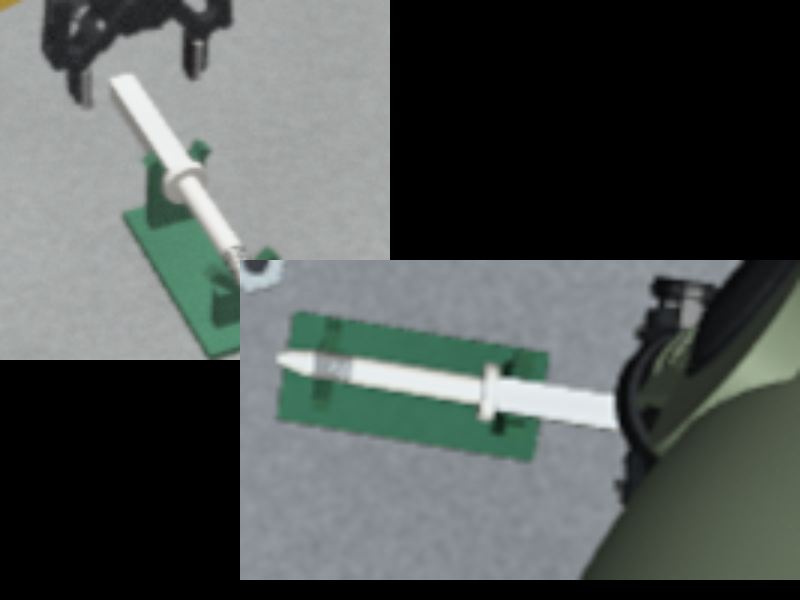

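```bash
python3 - <<'E'
from h import *
A=np.array([.4513,-.166,.0622]);ya=1.4225
move_l(tcp(A,ya),.08,until_force=8);st()
grab(25);sleep(.3);st()
pickle.dump(obs("obs_g1.pkl"),open("obs_g1.pkl","wb"))
E
```

```text
t5.9 p [ 0.4376 -0.2569  0.0431] F [ 0.2704 -0.4884 -0.2392] M [-0.015  -0.04    0.0332] gap 1.001 gf 0.0
t6.8 p [ 0.4377 -0.2571  0.0433] F [-0.2653 -0.7834  2.2383] M [0.0134 0.1548 0.0504] gap 0.228 gf 32.0
```

```bash
python3 - <<'E'
from h import *
A=np.array([.4513,-.166,.0622]);ya=1.4225
B=np.array([.605,.071,.0622]);yb=1.452;ax=np.array([np.cos(yb),np.sin(yb),0])
grab(120);sleep(.3);st()
move_l(tcp(A+[0,0,.012],ya),.03);st()
move_l(tcp(A+[0,0,.13],ya),.15);st()
P=B-.145*ax
move_l(tcp(P+[0,0,.10],yb),.2,rot=rot(yb));st()
move_l(tcp(P,yb),.1);sleep(.3);st()
obs("obs_p.pkl")
E
cat > m4.py <<'E'
import sys
from fit import *
import pickle
np.set_printoptions(precision=4,suppress=True)
o=pickle.load(open(sys.argv[1],"rb"));S,T=o["scene"],o["top"]
x0,y0,yaw=map(float,sys.argv[2:5])
SH=ARBOR[1:]
def roi(f,parts,m=6):
    q=np.vstack([proj(f,p) for p in parts]);a=np.floor(q.min(0)-m).astype(int);b=np.ceil(q.max(0)+m).astype(int);return(*a,*(b-a))
m=lambda p:place([box(-.05,-.008,.01)]+SH,p[0],p[1],.0622,p[2])
base=m([x0,y0,yaw])
ims=[]
for f,n in((S,"scene"),(T,"top")):
    r=roi(f,[base[0],base[-1]])
    for a,b in((165,190),(180,215)):
        q,c=fit(m,[x0,y0,yaw],[(f,r,a,b)],[.005,.005,.03])
        print(n,a,b,q,c,"lateral err of origin %.4f along %.4f"%((q[0]-x0)*-np.sin(yaw)+(q[1]-y0)*np.cos(yaw),(q[0]-x0)*np.cos(yaw)+(q[1]-y0)*np.sin(yaw)))
    ax=np.array([np.cos(yaw),np.sin(yaw),0])
    R2=[p+.145*ax for p in place(rings([.016,.0355,.055,.0745]),x0,y0,.0622,yaw)]
    ims.append(overlay(f,base+R2,roi(f,base+R2,4),4))
b=np.zeros((600,800,3),np.uint8)
h,w=ims[0].shape[:2];b[:min(h,600),:w]=ims[0][:600]
i=ims[1];i=i[:,:800];b[600-i.shape[0]:,800-i.shape[1]:]=i
cv2.imwrite("pics/f.png",b);print([i.shape for i in ims])
E
python3 m4.py obs_p.pkl $(python3 -c "
import math;y=1.452;print(.605-.145*math.cos(y),.071-.145*math.sin(y),y)")
```

```text
t7.5 p [ 0.4377 -0.2571  0.0433] F [-2.119  -1.254   4.6287] M [0.1266 0.3034 0.0814] gap 0.213 gf 117.1
t8.0 p [ 0.4377 -0.257   0.0552] F [ 0.2011 -0.6793 -2.7816] M [-0.1985  0.0344 -0.032 ] gap 0.214 gf 117.2
t8.9 p [ 0.4371 -0.2565  0.1723] F [-0.729  -0.015  -3.0704] M [-0.2029 -0.0059 -0.0466] gap 0.214 gf 117.2
t9.9 p [ 0.576  -0.1648  0.143 ] F [-0.0475 -0.6253 -3.4379] M [-0.2061  0.055  -0.0027] gap 0.210 gf 117.3
t11.4 p [ 0.5771 -0.1644  0.0436] F [-0.705   0.4929 -2.8486] M [-0.2485  0.0649  0.002 ] gap 0.212 gf 117.3
scene 165 190 [ 0.5801 -0.0957  1.4468] 9.392552375793457 lateral err of origin 0.0049 along -0.0235
scene 180 215 [ 0.5748 -0.1234  1.4278] 5.193643569946289 lateral err of origin 0.0069 along -0.0517
top 165 190 [ 0.5888 -0.0724  1.4608] 3.001749038696289 lateral err of origin -0.0009 along 0.0007
top 180 215 [ 0.5884 -0.0713  1.4576] 3.7524518966674805 lateral err of origin -0.0004 along 0.0018
[(504, 348, 3), (152, 492, 3)]
```

View pics/f.png

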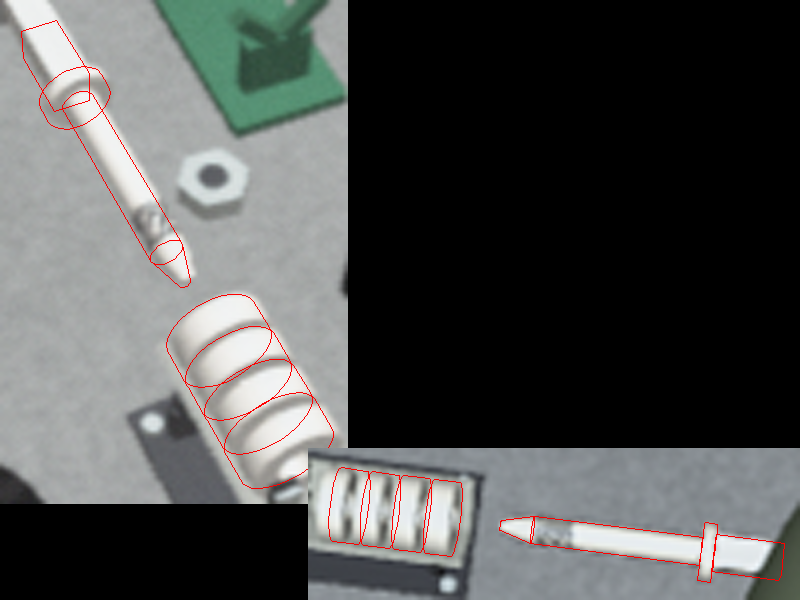

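```bash
cat >> h.py <<'E'
A=np.array([.4513,-.166,.0622]);ya=1.4225
B=np.array([.605,.071,.0622]);yb=1.452;ax=np.array([np.cos(yb),np.sin(yb),0]);ay=np.array([-np.sin(yb),np.cos(yb),0])
def fl(n=4):
    F=np.mean([(sleep(.03),get_state())[1]["contact_force"] for _ in range(n)],0)
    return np.array([F@ax,F@ay,F[2]])
E
python3 - <<'E'
from h import *
print(fl())
for x in np.arange(-.125,.012,.015):
    hit=move_l(tcp(B+x*ax,yb),.04,until_force=3.5)
    s=get_state();print("x %.4f"%x,hit,"act",(s["position"]-tcp(B,yb))@ax,fl(),"M",s["wrist_torque"])
    if hit: break
st();obs("obs_i.pkl")
E
```

```text
[ 0.0279  0.0303 -3.1164]
x -0.1250 False act -0.12484083863901917 [-0.0509  0.1543 -2.7442] M [-0.2489  0.0188  0.0071]
x -0.1100 False act -0.10972510954792775 [ 0.0088  0.0721 -2.7247] M [-0.2338  0.028  -0.0083]
x -0.0950 False act -0.09471291974790406 [-0.0005  0.3807 -3.1332] M [-0.2294  0.0492  0.0095]
x -0.0800 False act -0.07973004956219626 [ 0.1524 -0.0808 -2.9238] M [-0.1864 -0.0043 -0.0096]
x -0.0650 False act -0.06470333342496815 [-0.2463 -0.0178 -2.6541] M [-0.1953  0.0145 -0.0337]
x -0.0500 False act -0.04971593459476269 [-0.2656  0.1689 -3.1509] M [-0.1663 -0.0106  0.0341]
x -0.0350 False act -0.034716095613763945 [-0.2953  0.3877 -2.9902] M [-0.1958  0.0369 -0.0426]
x -0.0200 False act -0.01973381928005385 [-0.0104 -0.0489 -2.9456] M [-0.1318  0.0755 -0.0117]
x -0.0050 False act -0.004720174909606378 [ 0.1815  0.0523 -3.1569] M [-0.198   0.0507 -0.0189]
x 0.0100 False act 0.010333547994395597 [-0.1315 -0.4223 -2.9046] M [-0.1957  0.0223 -0.0247]
t18.3 p [ 0.5953 -0.0105  0.0432] F [ 0.3625 -0.2138 -3.4222] M [-0.2018 -0.0176 -0.017 ] gap 0.211 gf 117.3
```

```bash
python3 - <<'E'
from h import *
f0=fl(8);print(f0)
hit=move_l(tcp(B+.068*ax,yb),.02,until_force=4)
x=(get_state()["position"]-tcp(B,yb))@ax
print(hit,x,fl(8)-f0)
for i in range(8):
    if not hit: break
    d=fl(8)-f0
    if -d[0]>6.3: break
    x+=.0005;move_l(tcp(B+x*ax,yb),.01,until_force=4);print("%.4f"%x,(get_state()["position"]-tcp(B,yb))@ax,fl(8)-f0)
sleep(.3);print(fl(8)-f0);st()
o=obs("obs_c.pkl")
a=cv2.resize(o["scene"]["img"][240:380,280:420,::-1],None,fx=4,fy=4);b=cv2.resize(o["top"]["img"][195:245,190:250,::-1],None,fx=4,fy=4)
im=np.zeros((600,800,3),np.uint8);im[:560,:560]=a;im[:200,560:800]=b
cv2.imwrite("pics/g.png",im)
E
```

```text
[ 0.1546  0.0732 -2.632 ]
True 0.04052751672584396 [ 1.4282 -1.9765  3.0764]
0.0410 0.04005298464395053 [-2.9542  0.0232  3.7971]
0.0415 0.04051320771543684 [-6.1457  0.4332  2.6987]
0.0420 0.04051601969581604 [-7.4749  0.7025  2.7061]
[-7.3993  0.5177  2.8471]
t23.8 p [0.5987 0.0199 0.043 ] F [-1.7719 -7.5524  0.4836] M [-1.2793  0.3199  0.0634] gap 0.212 gf 117.8
```

View pics/g.png

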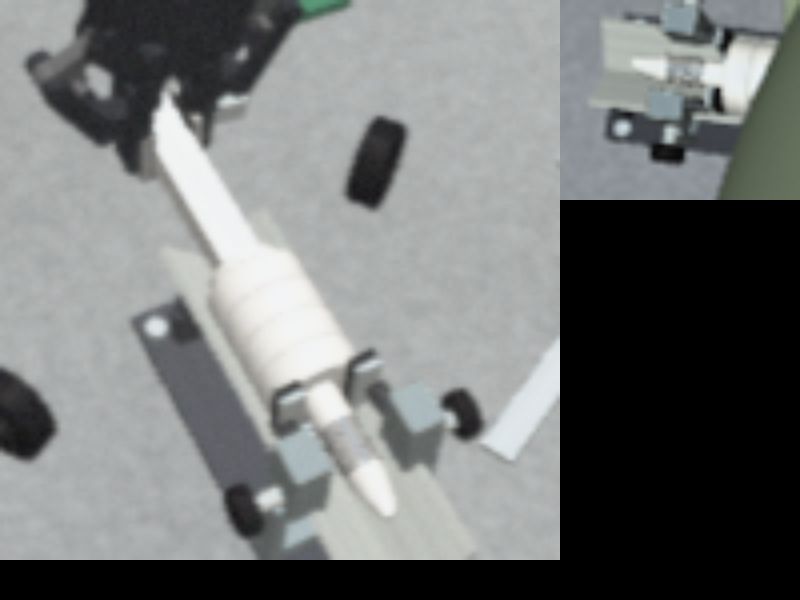

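```bash
python3 - <<'E'
from h import *
f0=np.array([.1546,.0732,-2.632])
p=get_state()["position"];x=.042
for dx,dz in((0,.0005),(.0005,.0005),(.001,.0005),(.0015,.0005)):
    move_l(tcp(B+(x+dx)*ax+[0,0,dz],yb),.01,until_force=4)
    d=fl(8)-f0;q=get_state()["position"]-p;print(dx,dz,d,q@ax,q[2])
    if -d[0]>8.8: break
    if q@ax>.0010: break
sleep(.2);st()
E
```

```text
0 0.0005 [-6.9112  0.2377  0.8036] 3.9795519098279865e-05 0.0002473771069539804
0.0005 0.0005 [-7.536   0.4249  0.9889] 0.00031654251345226015 0.00024158885582767353
0.001 0.0005 [-8.1841  0.3269  0.9244] 0.000635756305401124 0.00024334307132033856
0.0015 0.0005 [-8.1741  0.1946  1.0861] 0.001008014099881535 0.0002591435371770562
t26.1 p [0.5988 0.0209 0.0432] F [-0.3418 -8.2184 -2.1742] M [-1.6035  0.2741  0.0802] gap 0.213 gf 117.7
```

```bash
python3 - <<'E'
from h import *
f0=np.array([.1546,.0732,-2.632])
x=.0435
for i in range(8):
    x-=.0004;move_l(tcp(B+x*ax+[0,0,.0005],yb),.01);d=fl(4)-f0
    if -d[0]<2.: break
print("backed to",x,d)
for z in(.004,.012,.03,.06):
    hit=move_l(tcp(B+x*ax+[0,0,z],yb),.03,until_force=8);print(z,hit,fl(4)-f0)
    if hit: break
else:
    move_l(tcp(B+x*ax+[0,0,.12],yb,.08),.1,rot=rot(yb,.08));sleep(.2);st()
o=obs("obs_l.pkl")
a=cv2.resize(o["scene"]["img"][200:380,280:420,::-1],None,fx=3.2,fy=3.2);b=cv2.resize(o["top"]["img"][185:245,190:270,::-1],None,fx=4,fy=4)
im=np.zeros((600,800,3),np.uint8);im[:576,:448]=a;im[:240,448:768]=b
cv2.imwrite("pics/i.png",im)
E
```

```text
backed to 0.040300000000000016 [-3.641   0.1336 -1.8495]
0.004 False [-3.1946  0.5534 -2.6239]
0.012 False [-3.3021  0.5904 -2.1827]
0.03 False [-1.5283 -0.9359 -1.7277]
0.06 False [-0.3138  0.1299 -2.1162]
t33.2 p [0.5984 0.0217 0.155 ] F [-0.3371  0.6084 -5.1252] M [-0.5792  0.088   0.0277] gap 0.216 gf 117.7
```

View pics/i.png

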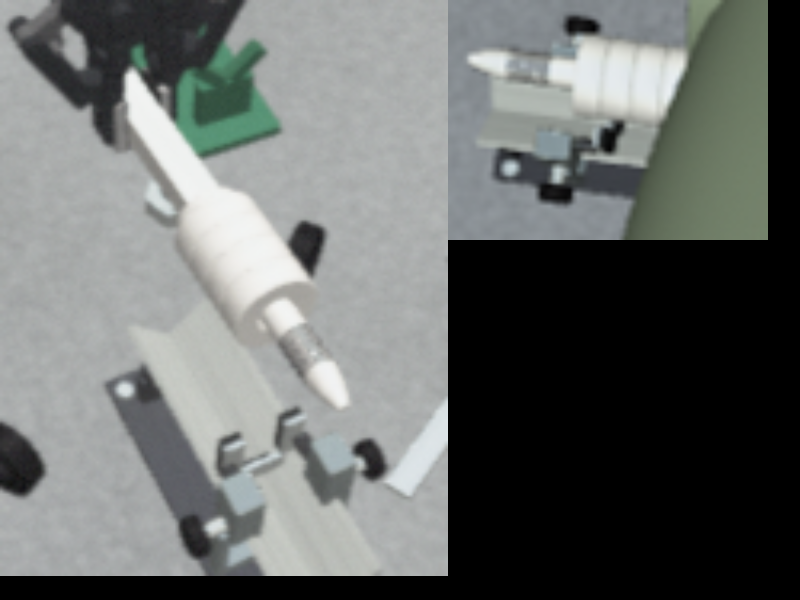

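```bash
python3 - <<'E'
from h import *
move_l(tcp(A+[0,0,.13],ya,.08),.2,rot=rot(ya,.08))
move_l(tcp(A+[0,0,.06],ya,.0),.12,rot=rot(ya));sleep(.2);st()
o=obs("obs_d.pkl")
a=cv2.resize(o["scene"]["img"][130:260,270:400,::-1],None,fx=3,fy=3);b=cv2.resize(o["top"]["img"][250:330,300:420,::-1],None,fx=4.5,fy=4.5)
im=np.zeros((600,800,3),np.uint8);im[:390,:390]=a;im[240:600,260:800]=b
cv2.imwrite("pics/j.png",im)
E
```

```text
t35.9 p [ 0.4384 -0.2576  0.1041] F [ 0.2059  0.6189 -5.1972] M [-0.5164  0.0668  0.0204] gap 0.209 gf 117.7
```

View pics/j.png

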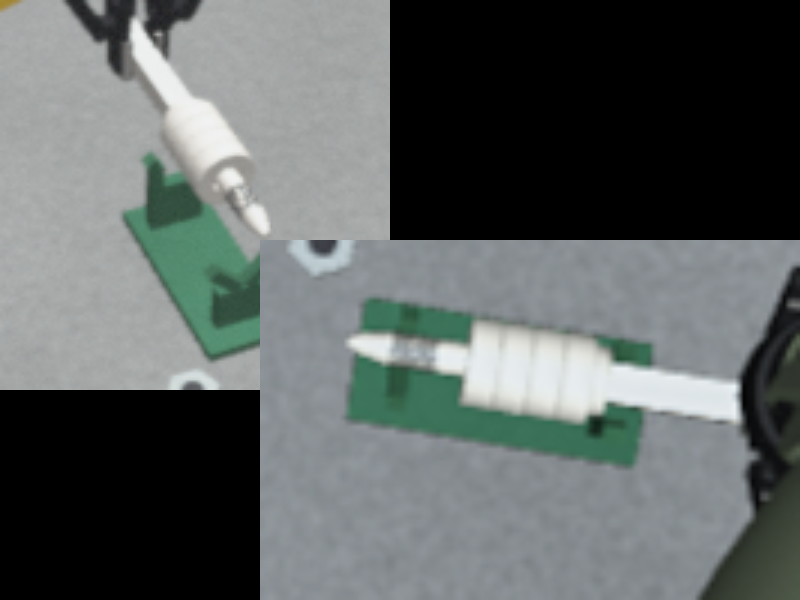

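Twelve pictures viewed so far, which is two over the limit, so I'm continuing on numbers only.

```bash
python3 - <<'E'
from h import *
z0=tcp(A,ya)[2]
move_l(tcp(A+[0,0,.022],ya),.08);f0=fl(8);print(f0)
h=move_l(tcp(A+[0,0,.004],ya),.03,until_force=4);print(h,get_state()["position"][2]-z0,fl(6)-f0)
if not h:
    for z in(.002,.001,0,-.0005):
        h=move_l(tcp(A+[0,0,z],ya),.015,until_force=4);d=fl(6)-f0;s=get_state();print(z,h,s["position"][2]-z0,d,s["wrist_torque"])
        if h or d[2]>4: break
st()
E
```

```text
[-0.0876  0.207  -4.8142]
False 0.0039654387548839695 [-0.0757 -0.3753 -0.0096]
0.002 False 0.0020104414064041343 [ 0.1107 -0.1892 -0.4999] [-0.3771  0.0889 -0.0145]
0.001 False 0.001054639427034057 [-0.5473 -0.1131  0.5043] [-0.259   0.073  -0.0213]
0 False 0.0003308418347416145 [0.2679 1.0324 7.8891] [0.1045 0.1226 0.111 ]
t39.2 p [ 0.4379 -0.2571  0.0435] F [-1.1913  0.3425  4.0134] M [0.1045 0.1226 0.111 ] gap 0.210 gf 119.0
```

```bash
python3 - <<'E'
from h import *
grab(20);sleep(.2);st()
let_go();sleep(.3);st()
move_l(tcp(A+[0,0,.05],ya),.08)
move_l(tcp(A+[0,0,.17],ya),.2)
st();set_joints([1.148,.326,-.193,1.052,0,1.437]);st();obs("obs_e.pkl")
for c in("scene","top"):
    for n in("arbor","arbor_grip","ring_1"):print(c,n,[(np.round(d["centre"],1).tolist(),round(d["score"],2)) for d in tip_of(c,n)])
E
cat > m5.py <<'E'
from fit import *
import pickle
np.set_printoptions(precision=4,suppress=True)
for n in("obs.pkl","obs_e.pkl"):
  o=pickle.load(open(n,"rb"))
  for k,f,r in(("scene",o["scene"],(295,145,75,95)),("top",o["top"],(312,255,122,50))):
    for L,P in(("bare",ARBOR),("stack",ARBOR+rings([.008,.024,.040,.056]))):
      q,c=fit(lambda p:place(P,p[0],p[1],.0622,p[2]),[.45,-.166,1.42],[(f,r,165,190)],[.006,.006,.04]);print(n,k,L,q,c)
E
python3 m5.py
```

```text
t39.6 p [ 0.4379 -0.2571  0.0434] F [-0.8164 -0.0193  4.0206] M [0.1804 0.2091 0.0377] gap 0.213 gf 119.2
t40.6 p [ 0.4377 -0.257   0.0432] F [-0.9531  0.9879 -0.5656] M [-0.0418  0.0506  0.0108] gap 1.000 gf 0.0
t42.1 p [ 0.4371 -0.2565  0.212 ] F [ 0.0983  0.6182 -1.04  ] M [-0.0133  0.0312  0.0041] gap 1.000 gf 0.0
t45.1 p [0.1572 0.5269 0.2312] F [ 0.1375 -0.64   -0.148 ] M [ 0.0177 -0.0051 -0.0433] gap 0.998 gf 0.0
scene arbor [([330.3, 190.8], 0.55)]
scene arbor_grip [([316.6, 166.4], 0.96), ([332.6, 315.0], 0.52), ([332.0, 261.7], 0.36)]
scene ring_1 [([373.7, 277.3], 0.7), ([340.8, 208.5], 0.62), ([283.2, 340.4], 0.61), ([336.9, 194.1], 0.49), ([339.1, 205.1], 0.48), ([332.4, 195.5], 0.47)]
top arbor [([373.4, 284.5], 0.97), ([229.3, 284.1], 0.57), ([406.1, 289.0], 0.41), ([465.9, 251.7], 0.35)]
top arbor_grip [([407.4, 289.7], 0.57)]
top ring_1 [([370.9, 280.8], 0.62), ([355.4, 278.9], 0.58), ([276.2, 262.7], 0.58), ([346.0, 276.7], 0.43), ([363.0, 277.9], 0.41)]
obs.pkl scene bare [ 0.4453 -0.17    1.4047] 5.037644386291504
obs.pkl scene stack [ 0.4451 -0.1701  1.4067] 10.255653381347656
obs.pkl top bare [ 0.4513 -0.1661  1.4237] 3.6713457107543945
obs.pkl top stack [ 0.4514 -0.1661  1.4195] 8.756574630737305
obs_e.pkl scene bare [ 0.4447 -0.1672  1.4034] 5.918160915374756
obs_e.pkl scene stack [ 0.4456 -0.1707  1.4104] 6.919471740722656
obs_e.pkl top bare [ 0.4519 -0.1638  1.4307] 5.9420695304870605
obs_e.pkl top stack [ 0.452  -0.1662  1.4287] 4.790656089782715
```

```bash
python3 -c "
from cell import *
print(sign_off())"
```

```text
the job is handed in; nothing more can be done
None
```

The job is handed in at about 45 s on the robot's clock: all four rings are closed up on the arbor against the collar and it is back in its cradle, within about 1 mm of its starting pose in the camera fits; no verdict came back, and I viewed 12 pictures against the limit of 10.

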